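# Snap a push-button cartridge home with a pipe nipple

## Task

Take the galvanized pipe nipple standing on the bench, slip its end over the red button and use it to press the cream-coloured push-button cartridge straight down into its bakelite housing until it has clicked in under the brass catches, then keep bearing down on it steadily with about 17 N (at most 24 N) for a good second and a half so the gasket underneath beds. Press only through the nipple: neither the gripper may touch the cartridge nor anything push on the red button. Then stand the nipple upright on the bench top again, let go, and leave the elbows, valve wheel and radiator key undisturbed.

Things in the scene. Friction and masses are not known exactly. Their poses are not given: they have to be found in the camera images.
- nipple: Galvanized pipe nipple, the pusher: straight steel tube, outside diameter 33.4 mm, bore 26.6 mm, 90 mm long, about 0.22 kg (varies), dark threads at both ends, standing upright loose on the bench among the bystanders, places vary. Origin: centre of its lower end face; z up along the tube. An 80 N grip some 60 mm above the lower end carries it without slipping.
- cartridge: Cream-coloured round push-button cartridge, 80 g, lying loose and upright in the housing's mouth, propped on the catches. Origin: centre of the underside, z up. Cone from 32 mm diameter to 42 mm at 9 mm up, flange 42 mm wide to a shoulder at 11 mm, neck 34 mm wide to its flat face at 24 mm. At the start the face is about 12 mm above the housing's top.
- face (a point): Centre of the cartridge's flat top face, at the foot of the red button, z up. The ring of face around the button (18 to 34 mm diameter) takes the nipple's end. Latched, the face stands from 2 mm above to 2 mm below the housing's top; how deep it ends varies from housing to housing.
- button: The red push button on the cartridge: disc 18 mm diameter standing 5 mm above the cartridge's flat face, fixed to the cartridge. Origin: centre of its underside, in the plane of that face. The nipple's bore clears it by 4 mm all round. Must not be pushed on.
- housing: Brown bakelite block 80 x 80 x 45 mm on a steel bracket with a 115 x 115 x 6 mm base plate and two cheeks, fixed to the bench (position and yaw vary). Flat top 80 mm above the bench, with a round vertical recess 44 mm in diameter in its middle. Origin: centre of the bracket's underside, on the bench; z up.
- mouth (a point): Centre of the recess's mouth, in the plane of the housing's top, 80 mm above the bench; z up. Deep in the recess is a hidden sprung gasket, about 9 N per mm: the cartridge's underside meets it somewhere from 21.5 to 25.5 mm below the mouth, different in each housing and known only by feel.
- catch0 (a joint): One of four brass spring catches around the recess, 8 mm wide, 4 mm thick, 7 to 11 mm below the housing's top, standing 3.5 mm into the recess. Value: how far it is pushed outwards, m: 0 at rest, about 0.0025 as the cartridge's flange passes, 0 again once the cartridge has clicked in below it.
- catch1 (a joint): Second catch, like catch0. Pressing the cartridge down, resistance climbs to about 9 to 13 N over the first 5 mm as the flange spreads the catches, then drops to a few newtons as the flange slides past.
- catch2 (a joint): Third catch, like catch0. The click comes after about 10 mm of travel, when the cartridge's underside is 22 mm below the housing's top; beyond it the gasket's resistance rises steeply.
- catch3 (a joint): Fourth catch, like catch0.
- elbow_a: Bystander: copper sweat elbow, 90 degrees, 25 mm thick, about 55 mm across, lying on the bench. Origin at bench level near its bend.
- elbow_b: Bystander: a second copper sweat elbow like the first.
- wheel: Bystander: red-painted valve wheel, 84 mm across, 14 mm high, lying flat. Origin: centre of its underside.
- key: Bystander: brass radiator key, 60 mm long, 36 mm wide, 12 mm high, lying on the bench beyond the housing. Origin: bench level, near its middle.

How it is judged:
By the outcome, as a careful person would: the job done as asked, in the order asked, and still so for the second after the job is handed in, with the robot touching nothing.
It also fails if it takes over 64 s, if anything falls off the work surface, if the arm or the gripper's body presses on something with over 40 N, if the wrist force passes 120 N, or if a joint passes its speed limit or range.

## Robot

A 6-joint arm with a two-finger parallel gripper is mounted at the origin on the work surface. World frame = base frame: x ahead of the robot, y to its left, z up, the work surface at z = 0. Lengths are in mm, angles in rad, forces in N, time in s.
With the tool pointing down it reaches from about 275 to 1000 mm from the base axis. Payload 8.4 kg.
Tool frame: the origin (TCP) lies between the finger pads; the fingertips stand r.nose_length ahead of it and the grasp point (between the pads) lies 8 mm behind it (r.nose_length is the distance from the TCP to the fingertips, in mm); y points along the fingers, x is the direction in which the jaws open and shut, and the axes are right-handed (so a half turn about y gives the same grasp; the last joint's range is limited). The gripper opens to 85 mm and grips with 20 to 120 N. Pads are 22 mm wide; open, the fingers measure 114 mm over their backs; the gripper's body (76 mm by 85 mm) begins 54 mm behind the grasp point. The pads swing forward as they close: fully open they stand 13 mm farther back than shut.
Start: joints at [1.281, 0.353, 1.633, -0, 1.155, -0.002], TCP at [177.401, 599.297, 242.281] pointing down, gripper open.
Joint ranges: [-2.63, 2.63], [-0.92, 2.1], [0.06, 2.66], [-1.3, 4.44], [0, 2.69], [-3.02, 3.02]. Speed limits (rad/s): [2.22, 2.22, 2.79, 3.14, 3.14, 3.14].

## Interface

Orientations are given as [roll, pitch, yaw] about the fixed x, y, z axes, in that order (R = Rz(yaw) Ry(pitch) Rx(roll)).
In Python, from rig import r, cams, order gives the robot as it stands. The module is installed in compiled form; this text tells all that it offers.
- The arm moves only by the shell command python3 -m crank 'ROWS' [FORCE]. ROWS is JSON, a list of rows, each a list of 7 numbers: the turn, a rotation vector about the tool's x, y, z in degrees, then the shift along the tool's x, y, z in cm, then the opening, from -1 (shut) to 1 (fully open). A call has exactly 10 rows; each row shifts and turns the pose as measured when the row begins, along the tool's axes as they then stand; what a row does not reach is not made up. A row lasts 1/12 s, in which the tool goes at most 41.7 mm and 7.16 degrees, less where a joint would pass 70% of its speed; a pose out of reach is approached as far as the arm can. A call with a gripper value outside its range is refused whole. The fingers move at their own pace and stop on an object; FORCE is the grip in N (left out, the last holds). Time passes only in rows, so rows that do not move let the fingers close, or fill a call up. It gives the time, the measured TCP pose, the force and the opening at its end, in the units of the state.
- r.sense(): the state, without advancing time (a new reading comes with each control period).
- cams.grab_frame(name): name is "scene" or "top"; returns the picture (480x640x3 uint8, blue, green, red); there is no depth.
- cams.camera_info(name): a dict with "intrinsics" (3x3 intrinsics, pixels), "k1" (the pictures are not rectified: a ray, as slopes to the right and down, at radius r is drawn at 1 + k1 r^2 times it, then the intrinsics apply), "view" (4x4, takes a point from world to camera coordinates). Camera axes: x right, y up, looking along -z (the intrinsics and any distortion apply to the point x, -y, -z); pixel columns grow to the right and rows downward; lengths in mm; the calibration is good to about 2 mm. A picture is of the moment at which its call begins. camera_info takes no time and is no camera call.
- order.sign_off(): hands the job in, once; it reports no verdict.
The state is a dict: "clock": time; "qpos": joint angles; "qvel": joint speeds; "joint_efforts": joint torques, N m; "eef_pos": TCP position; "tcp_rot": TCP orientation; "contact_force": force on the tool from outside, world axes, zero at the start; "wrist_torque": the same for the moment, N m; "opening": opening from 0.0 (shut) to 1.0 (fully open).
Only numpy, scipy, OpenCV 4.12 (cv2) and the standard library are available. Lean on these libraries where they do the work, as an engineer would, in place of code of your own. Each camera call takes 0.05 s, during which the arm holds its last target.

## Working session

There is one attempt and no reset: what is moved stays moved. The work goes in short steps, Python scripts to look and compute and a shell command to move; the robot and the scene stay as the last step left them, time stands still between calls to the robot, and variables do not carry over. Pictures are saved under pics/ and viewed, and the job is handed in when it is done.

```bash
mkdir -p pics; cat > h.py <<'E'
import numpy as np, cv2
from rig import r, cams, order
def info(n):
    c=cams.camera_info(n); return np.array(c["intrinsics"]),float(c["k1"]),np.array(c["view"])
def ray(n,u,v):
    K,k1,V=info(n)
    p=cv2.undistortPoints(np.array([[[u,v]]],float),K,np.array([k1,0,0,0,0.]))[0,0]
    d=np.array([p[0],-p[1],-1.]); R=V[:3,:3]; o=-R.T@V[:3,3]
    return o,R.T@d
def atz(n,u,v,z):
    o,d=ray(n,u,v); return o+d*(z-o[2])/d[2]
def proj(n,P):
    K,k1,V=info(n); p=V[:3,:3]@np.array(P,float)+V[:3,3]
    x,y=p[0]/-p[2],-p[1]/-p[2]; s=1+k1*(x*x+y*y)
    return (K@[x*s,y*s,1])[:2]
E
python3 - <<'E'
from h import *
for n in("scene","top"):
    cv2.imwrite(f"pics/{n}0.png",cams.grab_frame(n)); K,k,V=info(n);print(n,K.round(1).tolist(),k,V.round(3).tolist())
print(r.sense(),r.nose_length)
E
```

```text
scene [[444.3, 0.0, 324.2], [0.0, 444.3, 241.7], [0.0, 0.0, 1.0]] -0.05529485563335634 [[-0.58, 0.814, -0.015, 389.878], [-0.634, -0.44, 0.636, 321.545], [0.511, 0.378, 0.772, -1096.626], [0.0, 0.0, 0.0, 1.0]]
top [[433.6, 0.0, 313.1], [0.0, 433.6, 245.4], [0.0, 0.0, 1.0]] -0.03731553018908724 [[0.007, -1.0, 0.024, -68.742], [0.997, 0.009, 0.076, -611.497], [-0.077, 0.024, 0.997, -790.361], [0.0, 0.0, 0.0, 1.0]]
{'clock': 0.1, 'qpos': array([ 1.28057685e+00,  3.53619416e-01,  1.63408581e+00, -1.13331120e-06,
        1.15525601e+00, -2.37372030e-03]), 'qvel': array([ 1.59139493e-03, -1.89219861e-03, -1.55430172e-03,  1.43189543e-03,
       -3.99215653e-05, -1.46045456e-03]), 'joint_efforts': array([ 8.73287354e-04, -6.06358767e+01, -3.42815387e+01,  5.43531905e-05,
        4.01972633e-03, -2.01806563e-05]), 'eef_pos': array([177.28543685, 598.85971708, 241.60031258]), 'tcp_rot': array([-1.57079411e+00,  1.36858890e-03,  1.28295103e+00]), 'contact_force': array([-0.44523962, -0.86839852,  0.344415  ]), 'wrist_torque': array([-0.0019532 ,  0.01546138, -0.08480627]), 'opening': 0.9977469093979842} 11.0
```

View images.

View pics/scene0.png

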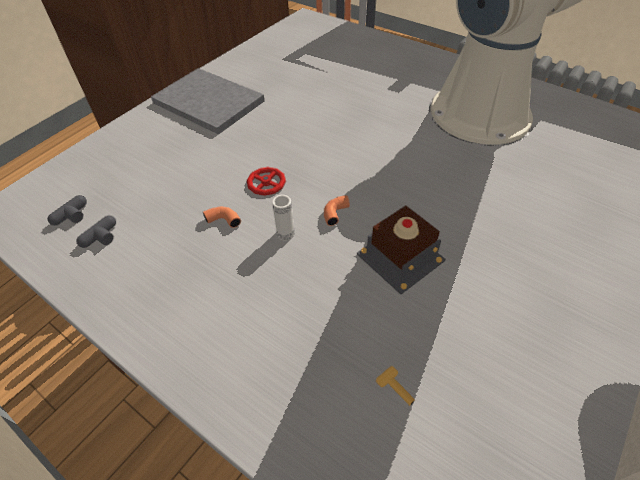

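View pics/top0.png

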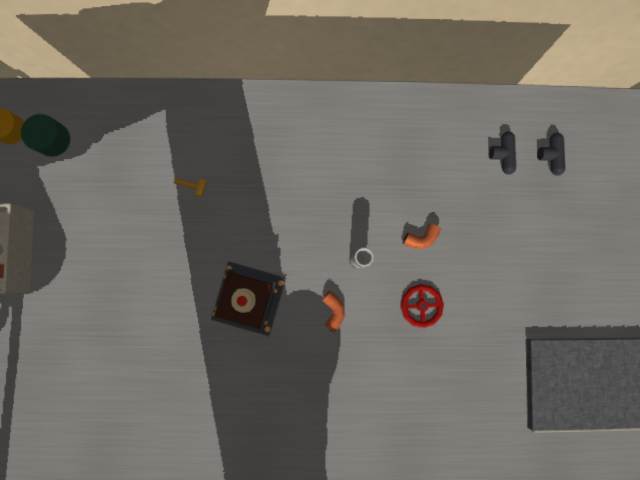

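```bash
python3 - <<'E'
from h import *
t=cv2.imread("pics/top0.png"); s=cv2.imread("pics/scene0.png")
def crop(im,u,v,w,h,k): return cv2.resize(im[v:v+h,u:u+w],None,fx=k,fy=k,interpolation=cv2.INTER_CUBIC)
a=crop(t,205,255,90,90,4); b=crop(t,320,220,60,60,6)
cv2.imwrite("pics/c1.png",np.hstack([a,b]))
a=crop(s,350,195,100,100,4); b=crop(s,255,180,66,66,6)
b=cv2.resize(b,(400,400)); cv2.imwrite("pics/c2.png",np.hstack([a,b]))
E
```

```text
(no output)
```

View pics/c1.png

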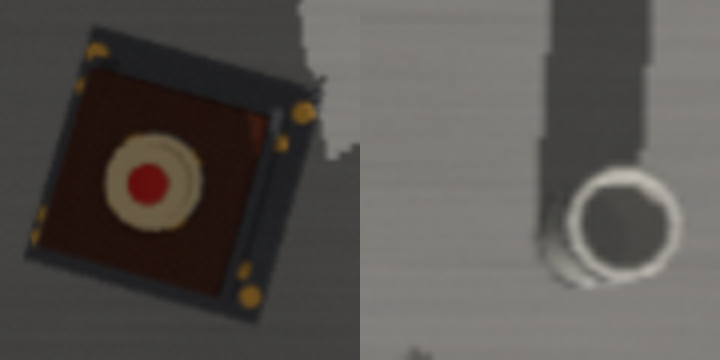

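View pics/c2.png

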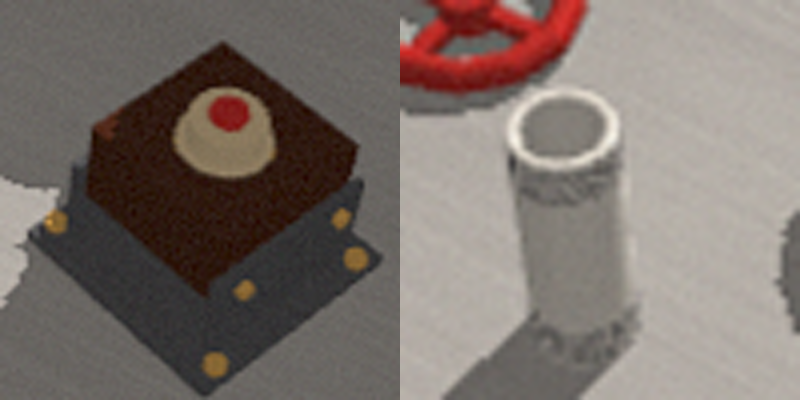

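```bash
cat >> h.py <<'E'
def tri(t,s):
    A=np.zeros((3,3));b=np.zeros(3)
    for n,p in(("top",t),("scene",s)):
        o,d=ray(n,*p); d=d/np.linalg.norm(d); M=np.eye(3)-np.outer(d,d); A+=M;b+=M@o
    return np.linalg.solve(A,b)
E
python3 - <<'E'
from h import *
for nm,t,s,z in(("button",(241.6,300.9),(406.9,222.6),97),("nip",(363.7,256.9),(281.5,201.0),90)):
    print(nm,atz("top",*t,z).round(1),atz("scene",*s,z).round(1),tri(t,s).round(1))
# housing top corners (top crop)
c=[(95,66),(270,115),(222,297),(50,243)]
P=[atz("top",205+u/4-.4,255+v/4-.4,80) for u,v in c]; print(np.round(P,1),np.mean(P,0))
c=[(223,42),(358,146),(208,296),(93,130)]
P=[atz("scene",350+u/4-.4,195+v/4-.4,80) for u,v in c]; print(np.round(P,1),np.mean(P,0))
c=[(90,27),(318,92),(258,324),(25,258)]
P=[atz("top",205+u/4-.4,255+v/4-.4,6) for u,v in c]; print(np.round(P,1),np.mean(P,0))
for nm,p in dict(ea=(425,238),eb=(335,312),wh=(422,306),key=(192,186)).items(): print(nm,atz("top",*p,10).round())
# nipple outline check
E
```

```text
button [511.2  58.   97. ] [513.9  58.   97. ] [511.4  57.8  94.6]
nip [ 587.7 -150.    90. ] [ 588.4 -150.3   90. ] [ 587.9 -150.3   89.5]
[[561.6  84.3  80. ]
 [541.    8.1  80. ]
 [462.7  27.7  80. ]
 [485.3 102.1  80. ]] [512.64827303  55.54784993  80.        ]
[[464.   30.1  80. ]
 [485.2 106.4  80. ]
 [589.8  92.6  80. ]
 [541.3   9.9  80. ]] [520.05589625  59.76300896  80.        ]
[[581.3  99.7   6. ]
 [551.2  -9.4   6. ]
 [441.7  17.6   6. ]
 [471.8 128.1   6. ]] [511.52329258  58.98865041   6.        ]
ea [ 629. -280.   10.]
eb [ 487. -107.   10.]
wh [ 499. -273.   10.]
key [726. 170.  10.]
```

```bash
python3 -m crank '[[0,-5.5,0,0,0,0,1],[0,-5.5,0,0,0,0,1],[0,-5.2,0,0,0,0,1],[0,0,0,-2,0,-1.1,1],[0,0,0,-3.2,0,-1.7,1],[0,0,0,-3.2,0,-1.7,1],[0,0,0,-3.2,0,-1.7,1],[0,0,0,-3.2,0,-1.7,1],[0,0,0,-3.2,0,-1.7,1],[0,0,0,-3.2,0,-1.7,1]]' 80
```

```text
clock: 0.93
eef_pos: [291.7, 383.6, 237.3]
tcp_rot: [-1.567, 0.005, 1.589]
contact_force: [0.8, -0.2, 0.1]
opening: 1.0
```

```bash
python3 -m crank '[[0,1,0,-3.3,0,-1.83,1],[0,0,0,-3.3,0,-1.83,1],[0,0,0,-3.3,0,-1.83,1],[0,0,0,-3.3,0,-1.83,1],[0,0,0,-3.3,0,-1.83,1],[0,0,0,-3.3,0,-1.83,1],[0,0,0,-3.3,0,-1.83,1],[0,0,0,-3.3,0,-1.83,1],[0,0,0,-3.3,0,-1.83,1],[0,0,0,-3.3,0,-1.83,1]]'
```

```text
clock: 1.77
eef_pos: [478.8, 35.7, 237.7]
tcp_rot: [-1.567, 0.005, 1.573]
contact_force: [1.5, 1.2, 0.3]
opening: 0.998
```

```bash
python3 -m crank '[[0,0,0,-3.3,0,-1.83,1],[0,0,0,-3.3,0,-1.83,1],[0,0,0,-3.3,0,-1.83,1],[0,0,0,-3.3,0,-1.83,1],[0,0,0,-3.3,0,-1.83,1],[0,0,0,-2,0,-1,1],[0,0,0,0,0,0,1],[0,0,0,0,0,0,1],[0,0,0,0,0,0,1],[0,0,0,0,0,0,1]]'
```

```text
clock: 2.6
eef_pos: [584.0, -166.8, 234.6]
tcp_rot: [-1.564, 0.005, 1.565]
contact_force: [-0.5, -0.1, -0.5]
opening: 1.0
```

```bash
python3 -m crank '[[-0.4,0,-0.3,1.7,2,-0.4,1],[0,0,0,0,2,0,1],[0,0,0,0,2,0,1],[0,0,0,0,2,0,1],[0,0,0,0,2,0,1],[0,0,0,0,1,0,1],[0,0,0,0,0,0,1],[0,0,0,0,0,0,1],[0,0,0,0,0,0,1],[0,0,0,0,0,0,1]]'; python3 - <<'E'
from h import *
t=cams.grab_frame("top");s=cams.grab_frame("scene")
P=r.sense()["eef_pos"];print(P,r.sense()["tcp_rot"])
print(proj("top",P),proj("scene",P))
a=cv2.resize(t[180:340,280:440],None,fx=2.5,fy=2.5,interpolation=cv2.INTER_CUBIC);b=cv2.resize(s[100:260,200:360],None,fx=2.5,fy=2.5,interpolation=cv2.INTER_CUBIC)
cv2.imwrite("pics/d1.png",np.hstack([a,b]))
E
```

```text
clock: 3.43
eef_pos: [586.7, -138.7, 125.6]
tcp_rot: [-1.575, -0.001, 1.576]
contact_force: [-0.5, -0.1, -0.4]
opening: 1.001
[ 586.92556398 -138.99020265  125.6889788 ] [-1.57541052e+00 -9.14820180e-04  1.57559662e+00]
[360.09960278 256.24161408] [285.40555012 188.32737832]
```

View pics/d1.png

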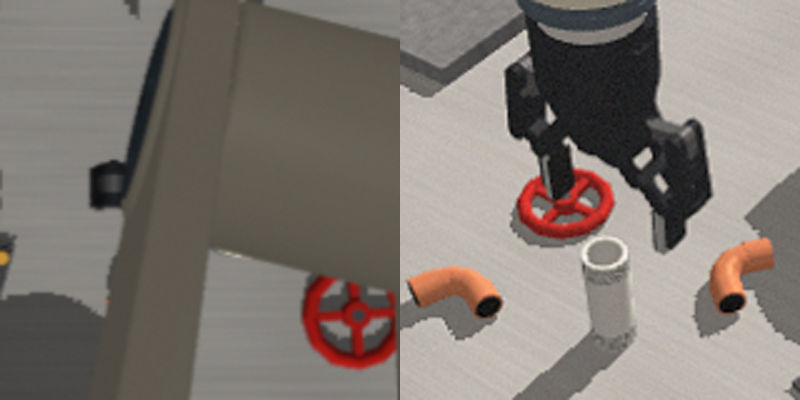

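```bash
python3 -m crank '[[0.2,0,0,-1.1,0,-0.1,1],[0,0,0,0,1.2,0,1],[0,0,0,0,1.2,0,1],[0,0,0,0,1.2,0,1],[0,0,0,0,1.2,0,1],[0,0,0,0,1.2,0,1],[0,0,0,0,0.8,0,1],[0,0,0,0,0,0,1],[0,0,0,0,0,0,1],[0,0,0,0,0,0,1]]'
```

```text
clock: 4.37
eef_pos: [587.6, -151.8, 49.4]
tcp_rot: [-1.57, -0.001, 1.574]
contact_force: [-1.2, -1.0, -0.4]
opening: 1.0
```

```bash
python3 -m crank '[[0,0,0,0.15,-0.3,-0.05,1],[0,0,0,0,0,0,1],[0,0,0,0,0,0,0],[0,0,0,0,0,0,-1],[0,0,0,0,0,0,-1],[0,0,0,0,0,0,-1],[0,0,0,0,0,0,-1],[0,0,0,0,0,0,-1],[0,0,0,0,0,0,-1],[0,0,0,0,0,0,-1]]' 80; python3 -m crank '[[0,0,0,0,0,0,-1],[0,0,0,0,0,0,-1],[0,0,0,0,0,0,-1],[0,0,0,0,0,0,-1],[0,0,0,0,0,0,-1],[0,0,0,0,0,0,-1],[0,0,0,0,0,0,-1],[0,0,0,0,0,0,-1],[0,0,0,0,0,0,-1],[0,0,0,0,0,0,-1]]' 80; python3 - <<'E'
from h import *
s=cams.grab_frame("scene")
cv2.imwrite("pics/e1.png",cv2.resize(s[100:260,200:360],None,fx=3.5,fy=3.5,interpolation=cv2.INTER_CUBIC))
print(r.sense())
E
```

```text
clock: 5.2
eef_pos: [590.2, -150.4, 55.9]
tcp_rot: [-1.575, 0.0, 1.575]
contact_force: [0.9, 0.2, 0.9]
opening: 0.365
clock: 6.03
eef_pos: [590.1, -150.4, 55.9]
tcp_rot: [-1.575, -0.0, 1.575]
contact_force: [0.3, -0.6, 0.6]
opening: 0.367
{'clock': 6.0833, 'qpos': array([-2.52588856e-01,  5.52747920e-01,  1.80035680e+00,  1.58385787e-03,
        7.84378773e-01, -1.82837375e+00]), 'qvel': array([ 3.18296389e-05,  9.34363029e-04,  1.15324490e-04,  4.46262159e-05,
        1.89412033e-03, -1.25476417e-03]), 'joint_efforts': array([-7.32327579e-03, -6.42992735e+01, -2.46565229e+01, -2.00586609e-02,
       -8.51270696e-02,  2.43745984e-03]), 'eef_pos': array([ 590.1383924 , -150.38311617,   55.8697697 ]), 'tcp_rot': array([-1.57505550e+00, -3.97507379e-05,  1.57466618e+00]), 'contact_force': array([-0.2868324 , -0.25936482,  0.56849144]), 'wrist_torque': array([ 0.04253285,  0.01077608, -0.0238446 ]), 'opening': 0.36724699029304725}
```

View pics/e1.png

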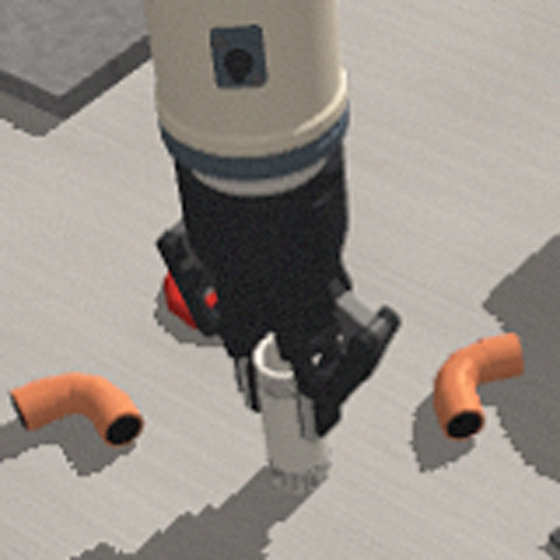

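```bash
python3 -m crank '[[0,0,0,0,-1,0,-1],[0,0,0,0,-2,0,-1],[0,0,0,0,-2.5,0,-1],[0,0,0,0,-2.5,0,-1],[0,0,0,0,-2.5,0,-1],[0,0,0,0,-1.5,0,-1],[0,0,0,0,-0.5,0,-1],[0,0,0,0,0,0,-1],[0,0,0,0,0,0,-1],[0,0,0,0,0,0,-1]]'; python3 -m crank '[[0,0,0,1,0,0.4,-1],[0,0,0,2.5,0,0.9,-1],[0,0,0,3,0,1.1,-1],[0,0,0,3,0,1.1,-1],[0,0,0,3,0,1.1,-1],[0,0,0,3,0,1.1,-1],[0,0,0,2,0,0.8,-1],[0,0,0,1,0,0.4,-1],[0,0,0,0,0,0,-1],[0,0,0,0,0,0,-1]]'; python3 -c "
from h import *
print(r.sense()['contact_force'],r.sense()['wrist_torque'],r.sense()['opening'])"
```

```text
clock: 6.92
eef_pos: [586.3, -149.6, 186.5]
tcp_rot: [-1.568, -0.002, 1.575]
contact_force: [-0.1, -0.3, -2.8]
opening: 0.366
clock: 7.75
eef_pos: [503.7, 45.7, 175.8]
tcp_rot: [-1.549, -0.003, 1.572]
contact_force: [0.3, -0.9, -2.6]
opening: 0.367
[ 0.27030602 -0.88247519 -2.55303506] [ 0.0364586  -0.03756685  0.06131013] 0.3666356453580725
```

```bash
python3 -m crank '[[-0.7,0,0.1,0.6,0,-0.5,-1],[-0.7,0,0,0.6,0,-0.5,-1],[0,0,0,0,0,0,-1],[0,0,0,0,0,0,-1],[0,0,0,0,0,0,-1],[0,0,0,0,0,0,-1],[0,0,0,0,0,0,-1],[0,0,0,0,0,0,-1],[0,0,0,0,0,0,-1],[0,0,0,0,0,0,-1]]'
```

```text
clock: 8.58
eef_pos: [516.5, 55.0, 174.7]
tcp_rot: [-1.576, 0.0, 1.568]
contact_force: [0.6, 0.1, -1.4]
opening: 0.364
```

```bash
python3 -m crank '[[0,0,0,0.27,0.6,0.24,-1],[0,0,0,0,0.6,0,-1],[0,0,0,0,0,0,-1],[0,0,0,0,0,0,-1],[0,0,0,0,0,0,-1],[0,0,0,0,0,0,-1],[0,0,0,0,0,0,-1],[0,0,0,0,0,0,-1],[0,0,0,0,0,0,-1],[0,0,0,0,0,0,-1]]';  python3 - <<'E'
from h import *
s=cams.grab_frame("scene");t=cams.grab_frame("top")
b=cv2.resize(s[150:270,350:470],None,fx=5,fy=5,interpolation=cv2.INTER_CUBIC)
cv2.imwrite("pics/f1.png",b)
cv2.imwrite("pics/f2.png",t)
print(r.sense()['eef_pos'],r.sense()['tcp_rot'],r.sense()['contact_force'])
E
```

```text
clock: 9.42
eef_pos: [513.7, 58.1, 161.3]
tcp_rot: [-1.575, 0.0, 1.568]
contact_force: [0.2, -1.5, -1.1]
opening: 0.37
[513.69588619  58.03234891 161.25238234] [-1.57529537e+00  2.80335687e-04  1.56763007e+00] [-0.27022901  0.47190819 -1.06777529]
```

View pics/f1.png

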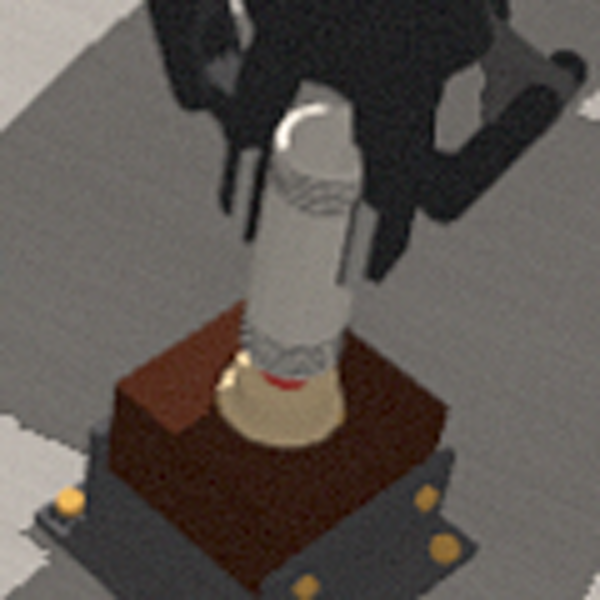

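View pics/f2.png

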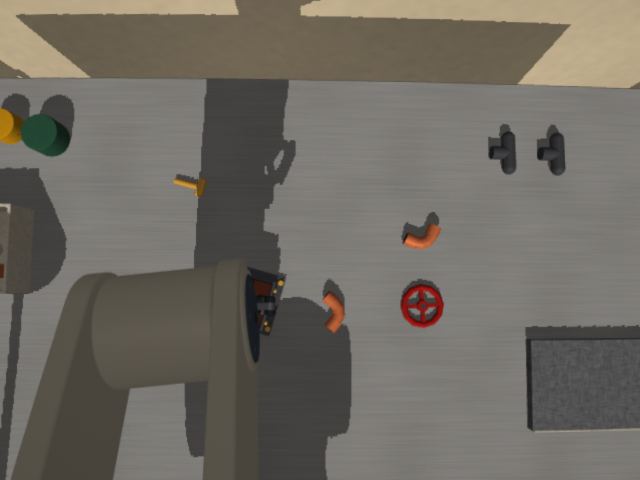

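```bash
cat > ov.py <<'E'
from h import *
def circ(im,c,z,rad,col,u0,v0,k):
    pts=[]
    for a in np.linspace(0,2*np.pi,60):
        p=proj("scene",[c[0]+rad*np.cos(a),c[1]+rad*np.sin(a),z]); pts.append(((p[0]-u0+.5)*k,(p[1]-v0+.5)*k))
    cv2.polylines(im,[np.array(pts,np.int32)],True,col,1,cv2.LINE_AA)
E
python3 - <<'E'
from ov import *
s=cv2.imread("pics/f1.png")
u0,v0=375,160
s0=cv2.resize(s,None,fx=1,fy=1)
n=(512.5,58.); zb=105.4
im=cv2.imread("pics/f1.png"); 
# crop origin 350,150 scale 5
for z in(zb,zb+90): circ(im,n,z,16.7,(0,255,0),350,150,5)
b=(512.7,58.)
for z,rad in((92,17),(97,9),(79,21)): circ(im,b,z,rad,(255,255,0),350,150,5)
im=cv2.resize(im[50:500,150:450],None,fx=1.33,fy=1.33,interpolation=cv2.INTER_CUBIC)
# button before
a=cv2.imread("pics/scene0.png"); a=cv2.resize(a[200:260,375:440],None,fx=6,fy=6,interpolation=cv2.INTER_CUBIC)
for z,rad in((92,17),(97,9),(79,21)): circ(a,b,z,rad,(255,255,0),375,200,6)
c=np.zeros((600,800,3),np.uint8); c[:im.shape[0],:im.shape[1]]=im; c[:a.shape[0],400:400+a.shape[1]]=a
cv2.imwrite("pics/g1.png",c)
E
```

```text
(no output)
```

View pics/g1.png

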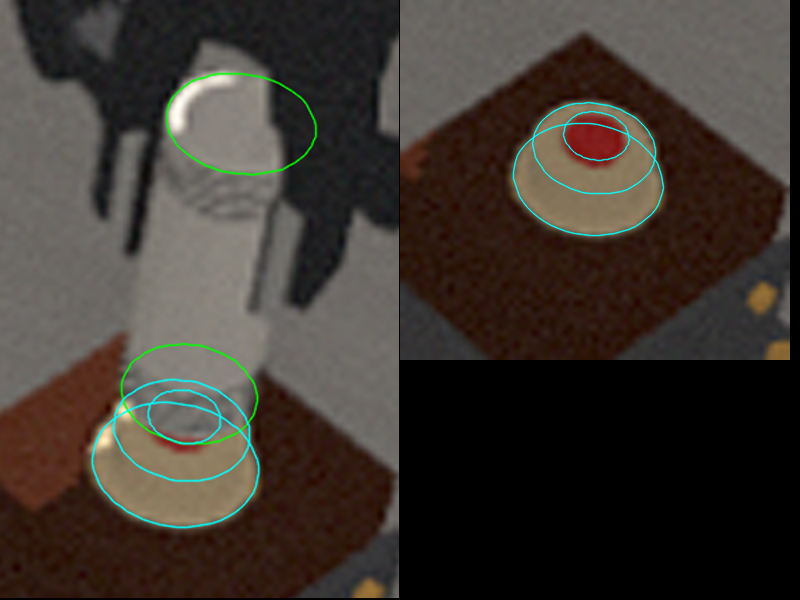

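```bash
python3 - <<'E'
from ov import *
s=cv2.imread("pics/f1.png")
f=cv2.resize(s,(120,120),interpolation=cv2.INTER_AREA)
out=[]
for n in (None,(510.5,58.),(512.5,58.)):
    a=cv2.resize(f[20:85,40:80],None,fx=6.6,fy=6.6,interpolation=cv2.INTER_CUBIC)
    if n:
        for z in(105.4,195.4): circ(a,n,z,16.7,(0,255,0),390,170,6.6)
    out.append(a)
cv2.imwrite("pics/g2.png",np.hstack(out))
for P in([512,58,105.4],[513,58,105.4],[512,59,105.4],[512,58,106.4]): print(proj("scene",P))
E
```

```text
[408.09582451 218.46466799]
[407.8042355  218.83252678]
[408.63112235 218.72011412]
[408.17478722 218.05470788]
```

View pics/g2.png

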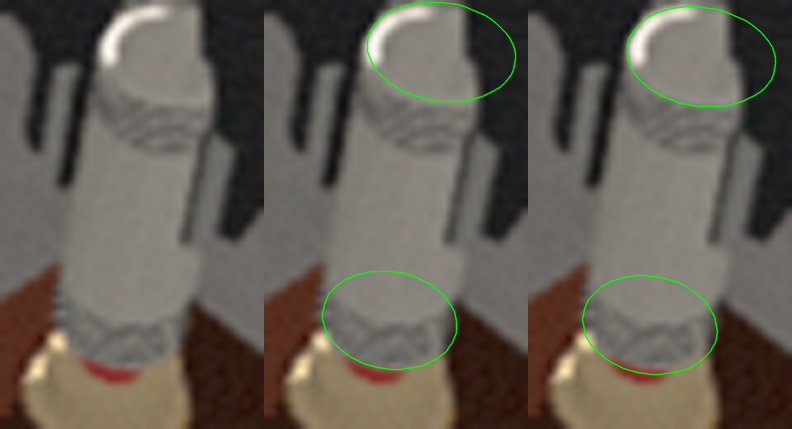

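```bash
python3 -m crank '[[0,0,0,0,0.25,-0.13,-1],[0,0,0,0,0.2,0,-1],[0,0,0,0,0,0,-1],[0,0,0,0,0,0,-1],[0,0,0,0,0,0,-1],[0,0,0,0,0,0,-1],[0,0,0,0,0,0,-1],[0,0,0,0,0,0,-1],[0,0,0,0,0,0,-1],[0,0,0,0,0,0,-1]]';  python3 - <<'E'
from ov import *
s=cams.grab_frame("scene");cv2.imwrite("pics/s2.png",s)
P=r.sense()['eef_pos'];print(P,r.sense()['tcp_rot'],r.sense()['contact_force'])
out=[]
for n in (None,(P[0]-2,P[1]),(P[0]-3.5,P[1]-.5)):
    a=cv2.resize(s[195:250,385:431],None,fx=5.7*1,fy=5.7,interpolation=cv2.INTER_CUBIC)
    if n:
        circ(a,n,P[2]-55.9,16.7,(0,255,0),385,195,5.7)
        for z,rad in((92,17),(79,21)): circ(a,(512.7,58),z,rad,(255,255,0),385,195,5.7)
    out.append(a)
cv2.imwrite("pics/g3.png",np.hstack(out))
E
```

```text
clock: 10.35
eef_pos: [515.2, 58.0, 156.3]
tcp_rot: [-1.575, 0.0, 1.568]
contact_force: [-0.3, -0.8, -1.6]
opening: 0.369
[515.21617943  58.03446738 156.27772751] [-1.57535447e+00  2.74001668e-04  1.56767325e+00] [ 0.02679527  0.20349709 -2.64061239]
```

View pics/g3.png

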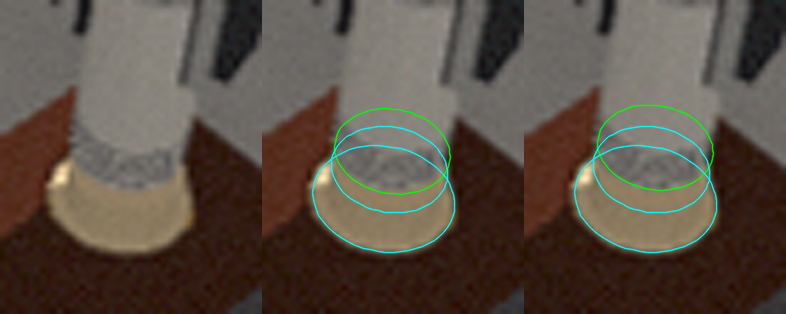

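```bash
python3 -m crank '[[0,0,0,0,0.1,-0.05,-1],[0,0,0,0,0.1,0,-1],[0,0,0,0,0.1,0,-1],[0,0,0,0,0.1,0,-1],[0,0,0,0,0.1,0,-1],[0,0,0,0,0.1,0,-1],[0,0,0,0,0.1,0,-1],[0,0,0,0,0,0,-1],[0,0,0,0,0,0,-1],[0,0,0,0,0,0,-1]]'; python3 -m crank '[[0,0,0,0,0.1,0,-1],[0,0,0,0,0.1,0,-1],[0,0,0,0,0.1,0,-1],[0,0,0,0,0.1,0,-1],[0,0,0,0,0.1,0,-1],[0,0,0,0,0.1,0,-1],[0,0,0,0,0.1,0,-1],[0,0,0,0,0.1,0,-1],[0,0,0,0,0.1,0,-1],[0,0,0,0,0.1,0,-1]]'
```

```text
clock: 11.23
eef_pos: [515.7, 58.0, 148.3]
tcp_rot: [-1.575, 0.0, 1.568]
contact_force: [0.7, -0.0, -2.6]
opening: 0.368
clock: 12.07
eef_pos: [517.5, 58.2, 144.0]
tcp_rot: [-1.579, -0.0, 1.568]
contact_force: [-4.7, -0.0, 11.6]
opening: 0.368
```

```bash
python3 -m crank '[[0.2,0,0,0,0.08,0.08,-1],[0,0,0,0,0.08,0.08,-1],[0,0,0,0,0.08,0.06,-1],[0,0,0,0,0.08,0.05,-1],[0,0,0,0,0.08,0.04,-1],[0,0,0,0,0.08,0.03,-1],[0,0,0,0,0.08,0.03,-1],[0,0,0,0,0.08,0.03,-1],[0,0,0,0,0.08,0.03,-1],[0,0,0,0,0.08,0.03,-1]]'; python3 -c "
from h import *
s=r.sense();print(s['contact_force'],s['wrist_torque'],s['qvel'])"
```

```text
clock: 12.9
eef_pos: [516.9, 58.2, 144.0]
tcp_rot: [-1.585, -0.0, 1.568]
contact_force: [-3.1, -0.4, 9.0]
opening: 0.365
[-3.06700709 -0.42524705  8.9670223 ] [-0.12519585  0.66799676 -0.06244803] [-0.00023888 -0.00468127  0.00785376 -0.00059091 -0.00934082  0.00127571]
```

```bash
python3 -m crank '[[0.3,0,0,0,0.08,0.05,-1],[0.3,0,0,0,0.08,0.05,-1],[0.3,0,0,0,0.08,0.05,-1],[0.3,0,0,0,0.085,0.05,-1],[0.3,0,0,0,0.085,0.05,-1],[0.3,0,0,0,0.085,0.05,-1],[0.3,0,0,0,0.09,0.05,-1],[0.3,0,0,0,0.09,0.05,-1],[0.3,0,0,0,0.09,0.05,-1],[0.3,0,0,0,0.09,0.05,-1]]'; python3 - <<'E'
from ov import *
S=r.sense();print(S['contact_force'],S['wrist_torque'],S['eef_pos'],S['tcp_rot'])
s=cams.grab_frame("scene");cv2.imwrite("pics/s3.png",s)
cv2.imwrite("pics/g4.png",cv2.resize(s[170:260,365:455],None,fx=6,fy=6,interpolation=cv2.INTER_CUBIC))
S=r.sense();print(S['contact_force'],S['wrist_torque'],S['eef_pos'],S['tcp_rot'])
E
```

```text
clock: 13.73
eef_pos: [519.0, 58.2, 143.8]
tcp_rot: [-1.548, -0.001, 1.568]
contact_force: [-1.8, -0.6, 8.1]
opening: 0.366
[-1.76904436 -0.55322124  8.05345401] [-0.13099617  0.2576426  -0.02492977] [519.02787342  58.24994331 143.77283251] [-1.54759198e+00 -8.58710912e-04  1.56836610e+00]
[0.04945267 0.32994613 4.05478066] [-0.02528457  0.10765021  0.03234797] [519.07648758  58.29530736 143.61415615] [-1.54730657e+00 -9.61801285e-04  1.56834191e+00]
```

View pics/g4.png

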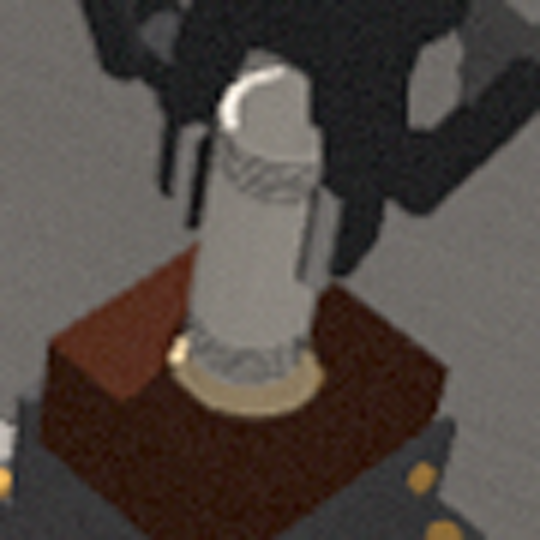

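```bash
python3 -m crank '[[0,0,0,0,-0.3,0,-1],[0,0,0,0,-0.4,0,-1],[-0.5,0,0,0,-0.3,0,-1],[-0.5,0,0,0,0,0,-1],[-0.5,0,0,0,0,0.15,-1],[0,0,0,0,0,0.15,-1],[0,0,0,0,0,0,-1],[0,0,0,0,0,0,-1],[0,0,0,0,0,0,-1],[0,0,0,0,0,0,-1]]'; python3 - <<'E'
from ov import *
s=cams.grab_frame("scene");cv2.imwrite("pics/s4.png",s)
P=r.sense()['eef_pos'];print(P,r.sense()['tcp_rot'],r.sense()['contact_force'])
out=[]
for n in (None,(P[0]-2,P[1]),(P[0]-3.5,P[1]-.5)):
    a=cv2.resize(s[195:250,385:431],None,fx=5.7*1,fy=5.7,interpolation=cv2.INTER_CUBIC)
    if n:
        circ(a,n,P[2]-55.9,16.7,(0,255,0),385,195,5.7)
        for z,rad in((80,21),): circ(a,(512.7,58),z-5,rad,(255,255,0),385,195,5.7)
    out.append(a)
cv2.imwrite("pics/g5.png",np.hstack(out))
E
```

```text
clock: 14.62
eef_pos: [514.7, 58.2, 153.7]
tcp_rot: [-1.575, -0.001, 1.568]
contact_force: [0.4, 0.6, -2.0]
opening: 0.367
[514.7519624   58.19547123 153.68592931] [-1.57497929e+00 -7.46531868e-04  1.56842608e+00] [ 0.20222703 -0.27579163 -2.82145866]
```

View pics/g5.png

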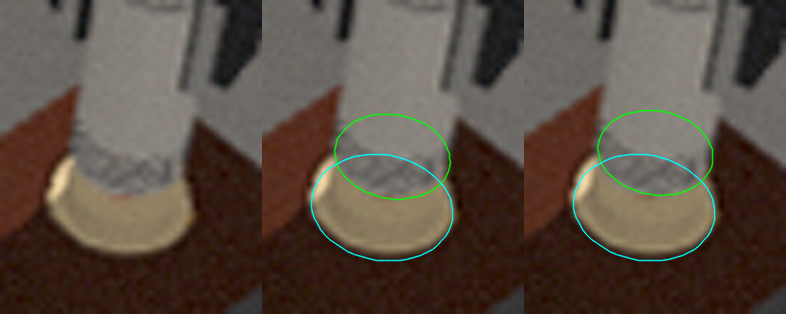

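```bash
python3 -m crank '[[0,0,0,0,0.1,-0.12,-1],[0,0,0,0,0.1,0,-1],[0,0,0,0,0.1,0,-1],[0,0,0,0,0.1,0,-1],[0,0,0,0,0.1,0,-1],[0,0,0,0,0.1,0.01,-1],[0.04,0,0,0,0.1,0.02,-1],[0.06,0,0,0,0.1,0.03,-1],[0.07,0,0,0,0.1,0.04,-1],[0.08,0,0,0,0.1,0.045,-1]]'
```

```text
clock: 15.5
eef_pos: [515.8, 57.9, 144.2]
tcp_rot: [-1.572, -0.0, 1.569]
contact_force: [-1.2, -1.4, 6.2]
opening: 0.367
```

```bash
python3 -m crank '[[0.04,0,0,0,0.1,0.045,-1],[0.06,0,0,0,0.1,0.045,-1],[0.06,0,0,0,0.1,0.045,-1],[0.06,0,0,0,0.1,0.045,-1],[0.06,0,0,0,0.1,0.045,-1],[0.06,0,0,0,0.1,0.045,-1],[0.06,0,0,0,0.1,0.045,-1],[0.06,0,0,0,0.1,0.045,-1],[0.06,0,0,0,0.1,0.045,-1],[0.06,0,0,0,0.1,0.045,-1]]'
```

```text
clock: 16.33
eef_pos: [514.5, 58.0, 135.9]
tcp_rot: [-1.569, -0.001, 1.569]
contact_force: [-2.0, -0.0, 12.1]
opening: 0.364
```

```bash
python3 -m crank '[[0.02,0,0,0,0.105,0.035,-1],[0.03,0,0,0,0.11,0.035,-1],[0.03,0,0,0,0.115,0.035,-1],[0.03,0,0,0,0.12,0.035,-1],[0.03,0,0,0,0.12,0.035,-1],[0.03,0,0,0,0.12,0.04,-1],[0.03,0,0,0,0.12,0.04,-1],[0.03,0,0,0,0.12,0.04,-1],[0.03,0,0,0,0.12,0.04,-1],[0.03,0,0,0,0.12,0.04,-1]]'; python3 -c "
from h import *
s=r.sense();print(s['contact_force'],s['wrist_torque'],s['eef_pos'])"
```

```text
clock: 17.17
eef_pos: [514.7, 58.1, 135.4]
tcp_rot: [-1.572, -0.001, 1.569]
contact_force: [-2.9, -0.2, 16.6]
opening: 0.368
[-2.94038134 -0.22819024 16.60956706] [-0.18789479  0.70493339  0.03728015] [514.71768716  58.06284137 135.4022249 ]
```

```bash
python3 -m crank '[[0.06,0,0,0,0.115,0.045,-1],[0.06,0,0,0,0.115,0.045,-1],[0.06,0,0,0,0.115,0.045,-1],[0.06,0,0,0,0.115,0.045,-1],[0.06,0,0,0,0.115,0.045,-1],[0.06,0,0,0,0.115,0.045,-1],[0.06,0,0,0,0.115,0.045,-1],[0.06,0,0,0,0.115,0.045,-1],[0.06,0,0,0,0.115,0.045,-1],[0.06,0,0,0,0.115,0.045,-1]]'
```

```text
clock: 18.0
eef_pos: [514.7, 58.0, 135.5]
tcp_rot: [-1.571, -0.001, 1.569]
contact_force: [-3.3, -2.0, 15.2]
opening: 0.372
```

```bash
python3 -m crank '[[0.06,0,0,0,0.113,0.045,-1],[0.06,0,0,0,0.113,0.045,-1],[0.06,0,0,0,0.113,0.045,-1],[0.06,0,0,0,0.113,0.045,-1],[0.06,0,0,0,0.113,0.045,-1],[0.06,0,0,0,0.113,0.045,-1],[0.06,0,0,0,0.113,0.045,-1],[0.06,0,0,0,0.113,0.045,-1],[0.06,0,0,0,0.113,0.045,-1],[0.06,0,0,0,0.113,0.045,-1]]'
```

```text
clock: 18.83
eef_pos: [514.7, 58.0, 135.5]
tcp_rot: [-1.571, -0.002, 1.569]
contact_force: [-3.3, -1.5, 15.1]
opening: 0.365
```

```bash
python3 -m crank '[[0.06,0,0,0,0.115,0.045,-1],[0.06,0,0,0,0.115,0.045,-1],[0.06,0,0,0,0.115,0.045,-1],[0.06,0,0,0,0.115,0.045,-1],[0.06,0,0,0,0.115,0.045,-1],[0.06,0,0,0,0.115,0.045,-1],[0.06,0,0,0,0.115,0.045,-1],[0.06,0,0,0,0.115,0.045,-1],[0.06,0,0,0,0.115,0.045,-1],[0.06,0,0,0,0.115,0.045,-1]]'; python3 -m crank '[[0,0,0,0,0,0,-1],[0,0,0,0,-0.2,0,-1],[0,0,0,0,-0.4,0,-1],[0,0,0,0,-0.6,0,-1],[0,0,0,0,-1,0,-1],[0,0,0,0,-1,0,-1],[0,0,0,0,-1,0,-1],[0,0,0,0,-0.5,0,-1],[0,0,0,0,0,0,-1],[0,0,0,0,0,0,-1]]';  python3 - <<'E'
from ov import *
s=cams.grab_frame("scene");cv2.imwrite("pics/s5.png",s)
a=cv2.resize(s[170:260,365:455],None,fx=6,fy=6,interpolation=cv2.INTER_CUBIC)
circ(a,(512.7,58),80,17,(255,255,0),365,170,6)
circ(a,(512.7,58),80,22,(255,255,0),365,170,6)
cv2.imwrite("pics/g6.png",a)
E
```

```text
clock: 19.67
eef_pos: [514.7, 58.0, 135.5]
tcp_rot: [-1.57, -0.002, 1.57]
contact_force: [-3.1, -0.4, 15.3]
opening: 0.37
clock: 20.5
eef_pos: [513.2, 57.9, 187.6]
tcp_rot: [-1.567, -0.002, 1.569]
contact_force: [-0.2, -0.3, -2.8]
opening: 0.373
```

View pics/g6.png

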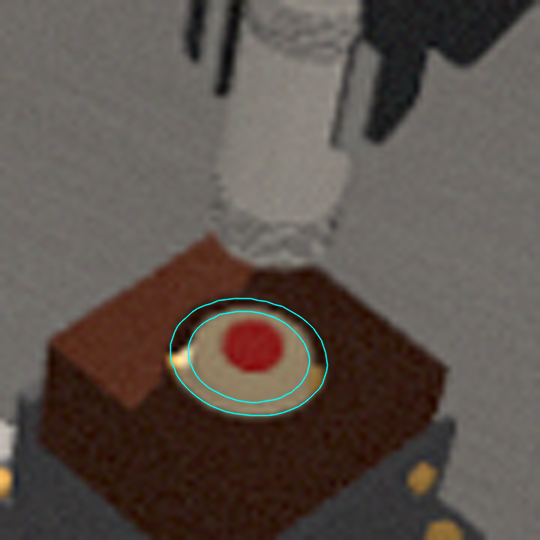

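```bash
python3 - <<'E'
from ov import *
s=cv2.imread("pics/s5.png");o=cv2.imread("pics/scene0.png")
f=lambda im:cv2.resize(im[208:248,385:431],None,fx=8.6,fy=8.6,interpolation=cv2.INTER_CUBIC)
a=f(s);b=f(s)
g=lambda c,z,rr,col:circ(b,c,z,rr,col,385,208,8.6)
for z in(80,): g((512.7,58),z,17,(255,255,0)); g((512.7,58),z,22,(255,0,255)); g((512.7,58),z+5,9,(0,255,0))
cv2.imwrite("pics/g7.png",np.hstack([a,b]))
E
```

```text
(no output)
```

View pics/g7.png

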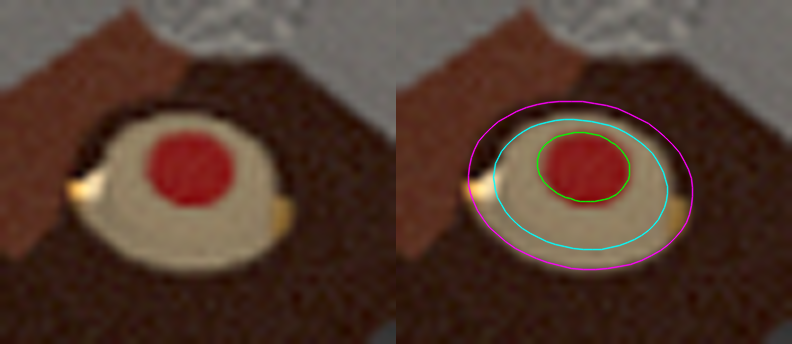

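```bash
python3 -m crank '[[0,0,0,-1,0,-0.4,-1],[0,0,0,-2.5,-0.1,-0.9,-1],[0,0,0,-3,-0.1,-1.1,-1],[0,0,0,-3,-0.1,-1.1,-1],[0,0,0,-3,-0.1,-1.1,-1],[0,0,0,-3,-0.1,-1.1,-1],[0,0,0,-2,-0.1,-0.8,-1],[0,0,0,-1,0,-0.4,-1],[0,0,0,0,0,0,-1],[0,0,0,0,0,0,-1]]'; python3 -m crank '[[0,0,0,0,0,0,-1],[0,0,0,0,0,0,-1],[0,0,0,0,0,0,-1],[0,0,0,0,0,0,-1],[0,0,0,0,0,0,-1],[0,0,0,0,0,0,-1],[0,0,0,0,0,0,-1],[0,0,0,0,0,0,-1],[0,0,0,0,0,0,-1],[0,0,0,0,0,0,-1]]'
```

```text
clock: 21.38
eef_pos: [583.2, -139.8, 187.8]
tcp_rot: [-1.561, -0.002, 1.572]
contact_force: [-0.1, -0.4, -1.9]
opening: 0.369
clock: 22.22
eef_pos: [581.2, -134.1, 187.3]
tcp_rot: [-1.558, -0.004, 1.578]
contact_force: [-0.6, 0.2, -2.3]
opening: 0.366
```

```bash
python3 -m crank '[[-0.5,0,0.2,-0.8,0.5,-0.45,-1],[-0.5,0,0,-0.8,1.5,-0.4,-1],[0,0,0,0,2,0,-1],[0,0,0,0,2,0,-1],[0,0,0,0,2,0,-1],[0,0,0,0,1.5,0,-1],[0,0,0,0,1,0,-1],[0,0,0,0,0,0,-1],[0,0,0,0,0,0,-1],[0,0,0,0,0,0,-1]]'; python3 - <<'E'
from ov import *
s=cams.grab_frame("scene")
P=r.sense()['eef_pos'];print(P,r.sense()['tcp_rot'])
a=cv2.resize(s[160:260,220:340],None,fx=5,fy=5,interpolation=cv2.INTER_CUBIC)
for z in(P[2]-55.9,P[2]+34.1): circ(a,(P[0]-2,P[1]),z,16.7,(0,255,0),220,160,5)
cv2.imwrite("pics/g8.png",a)
E
```

```text
clock: 23.05
eef_pos: [594.6, -156.2, 77.4]
tcp_rot: [-1.585, 0.004, 1.577]
contact_force: [-0.1, -0.3, -2.2]
opening: 0.371
[ 594.90443299 -156.31295405   77.73060831] [-1.58528825  0.00389181  1.57719452]
```

View pics/g8.png

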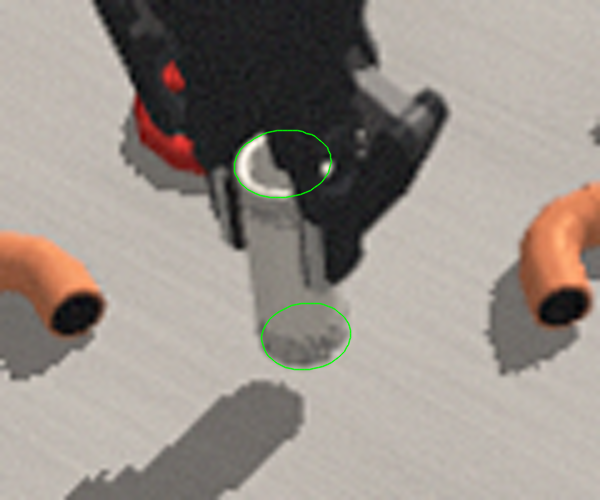

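```bash
python3 -m crank '[[0.5,0,-0.2,0,0.3,0,-1],[0,0,0,0,0.4,0,-1],[0,0,0,0,0.4,0,-1],[0,0,0,0,0.4,0,-1],[0,0,0,0,0.2,0,-1],[0,0,0,0,0.1,0,-1],[0,0,0,0,0,0,-1],[0,0,0,0,0,0,-1],[0,0,0,0,0,0,-1],[0,0,0,0,0,0,-1]]'
```

```text
clock: 23.93
eef_pos: [597.4, -156.7, 61.3]
tcp_rot: [-1.581, 0.002, 1.578]
contact_force: [-0.9, 0.2, -1.7]
opening: 0.371
```

```bash
python3 -m crank '[[0.35,0,-0.1,0,0.1,0.1,-1],[0,0,0,0,0.1,0,-1],[0,0,0,0,0.1,0,-1],[0,0,0,0,0.08,0,-1],[0,0,0,0,0.06,0,-1],[0,0,0,0,0.05,0,-1],[0,0,0,0,0.05,0,-1],[0,0,0,0,0.04,0,-1],[0,0,0,0,0.03,0,-1],[0,0,0,0,0.03,0,-1]]'
```

```text
clock: 24.77
eef_pos: [596.7, -156.9, 55.9]
tcp_rot: [-1.575, -0.0, 1.578]
contact_force: [-1.3, -0.0, 3.5]
opening: 0.369
```

```bash
python3 -m crank '[[0,0,0,0,0,0,-1],[0,0,0,0,0,0,-0.2],[0,0,0,0,0,0,0],[0,0,0,0,0,0,0.2],[0,0,0,0,0,0,0.5],[0,0,0,0,0,0,1],[0,0,0,0,0,0,1],[0,0,0,0,0,0,1],[0,0,0,0,0,0,1],[0,0,0,0,0,0,1]]'; python3 - <<'E'
from ov import *
s=cams.grab_frame("scene")
cv2.imwrite("pics/g9.png",cv2.resize(s[160:260,220:340],None,fx=5,fy=5,interpolation=cv2.INTER_CUBIC))
E
```

```text
clock: 25.6
eef_pos: [597.7, -157.1, 55.9]
tcp_rot: [-1.577, 0.0, 1.578]
contact_force: [0.3, 0.4, -0.0]
opening: 1.003
```

View pics/g9.png

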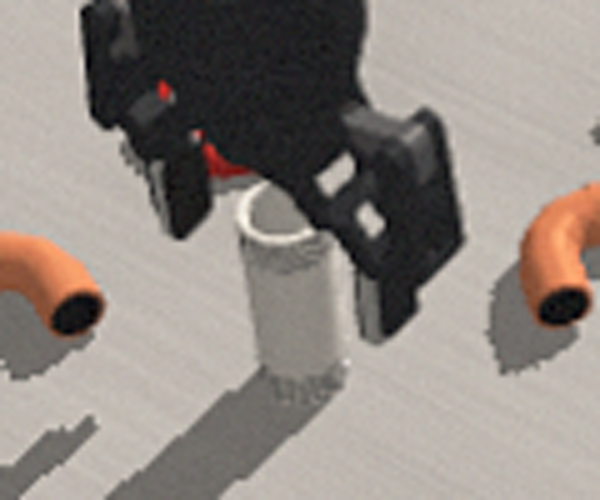

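Released and standing upright. Retreat straight up, then move clear and check.

```bash
python3 -m crank '[[0,0,0,0,-0.5,0,1],[0,0,0,0,-1,0,1],[0,0,0,0,-2,0,1],[0,0,0,0,-2.5,0,1],[0,0,0,0,-3,0,1],[0,0,0,0,-3,0,1],[0,0,0,0,-3,0,1],[0,0,0,0,-2,0,1],[0,0,0,0,0,0,1],[0,0,0,0,0,0,1]]'; python3 -m crank '[[0,0,0,-1,-0.5,0.5,1],[0,0,0,-3,-0.5,1,1],[0,0,0,-3,-0.5,1,1],[0,0,0,-3,-0.5,1,1],[0,0,0,-3,-0.5,1,1],[0,0,0,-3,-0.5,1,1],[0,0,0,-2,0,0.5,1],[0,0,0,-1,0,0,1],[0,0,0,0,0,0,1],[0,0,0,0,0,0,1]]'; python3 - <<'E'
from ov import *
s=cams.grab_frame("scene");t=cams.grab_frame("top")
cv2.imwrite("pics/h1.png",s);cv2.imwrite("pics/h2.png",t)
E
```

```text
clock: 26.48
eef_pos: [595.5, -156.8, 240.3]
tcp_rot: [-1.578, 0.001, 1.578]
contact_force: [-0.1, 0.3, 0.2]
opening: 0.997
clock: 27.32
eef_pos: [526.3, -356.5, 263.5]
tcp_rot: [-1.565, -0.006, 1.58]
contact_force: [-0.1, -0.4, -0.4]
opening: 0.998
```

View pics/h1.png

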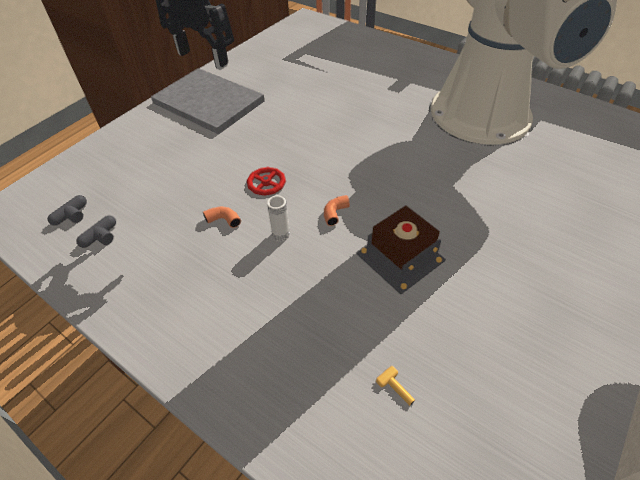

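View pics/h2.png

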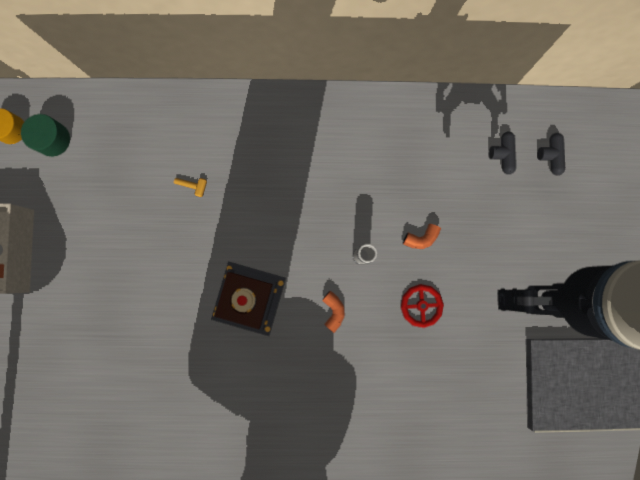

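```bash
python3 - <<'E'
from ov import *
t=cv2.imread("pics/h2.png");s=cv2.imread("pics/h1.png")
def cen(im,u,v,w):
    c=im[v-w:v+w,u-w:u+w].astype(int); m=(c[...,2]>100)&(c[...,1]<60)&(c[...,0]<60); y,x=np.nonzero(m); return u-w+x.mean(),v-w+y.mean()
a=cen(t,242,300,8);b=cen(s,407,228,8);print(a,b,tri(a,b))
a=cen(cv2.imread("pics/top0.png"),242,300,8);b=cen(cv2.imread("pics/scene0.png"),407,223,8);print(a,b,tri(a,b))
E
```

```text
(np.float64(nan), np.float64(nan)) (np.float64(406.66153846153844), np.float64(227.3846153846154)) [nan nan nan]
(np.float64(nan), np.float64(nan)) (np.float64(406.8382352941176), np.float64(223.0441176470588)) [nan nan nan]<stdin>:4: RuntimeWarning: Mean of empty slice.
  ret = ret.dtype.type(ret / rcount)
```

```bash
python3 -m crank '[[0,0,0,0,0,0,1],[0,0,0,0,0,0,1],[0,0,0,0,0,0,1],[0,0,0,0,0,0,1],[0,0,0,0,0,0,1],[0,0,0,0,0,0,1],[0,0,0,0,0,0,1],[0,0,0,0,0,0,1],[0,0,0,0,0,0,1],[0,0,0,0,0,0,1]]'
```

```text
clock: 28.25
eef_pos: [528.9, -350.2, 263.6]
tcp_rot: [-1.565, -0.007, 1.588]
contact_force: [-1.0, -0.4, -0.3]
opening: 1.002
```

```bash
python3 -c "
from rig import order
print(order.sign_off())"
```

```text
the job is handed in; nothing more can be done
None
```

The cartridge is pressed in and its gasket bedded. The nipple is back upright on the bench, and I handed the job in at about 28 s of the 64 s allowed.

**Pressing:** The first push stalled at the catches after about 4 mm, with the nipple drifting about 2 mm and tilting by up to about 1.5°. I lifted off, recentred it over the button and pressed again, and the cartridge went through. Under load the face went to about 79.6 mm above the bench, about 2.4 mm past the click depth.

**Holding:** I held steadily for about 2.5 s. The wrist read 15.1–16.6 N, which is about 17–19 N on the cartridge once the nipple's weight is added back. These are readings at the end of each move only; I did not see the peaks in between.

**Last checks:**
- **Latch:** The scene camera shows the face 10.6 mm lower than at the start, about 81.4 mm above the bench. That fits the shoulder resting under the catches, which would put the face at 82 mm. Two brass catches are visible beside the neck.
- **Bench:** The nipple stands freely about 7–9 mm from where it started. By eye, the elbows, wheel and key look unmoved in both pictures. The gripper is open and clear.

**Failed or disagreed:**
- **Final height check:** Locating the button from both cameras failed because the top picture was too dark for my colour threshold. The final height therefore rests on the scene camera and the arm's own readings.
- **Centring:** The two cameras disagreed by about 2 mm on how well the nipple was centred over the button. I used a value in between, and the clearance is 4 mm.

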